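Open the tea-glass rail

TASK

The glass rail has to take another tea glass, so open it: press the red release pad on the sliding stop right down with closed fingertips and, keeping it pressed, push the stop back along its bar, away from the glasses, until it is fully home against the end post, then let go and come clear. Only press and push: nothing is to be lifted or carried, and the glasses, sugar bowl, tray and turntable stay standing where they are.

Things in the scene. Friction and masses are not known exactly. Their poses are not given: they have to be found in the camera images.
- rail: Glass rail fixed to the counter: wooden base 130 (x) by 420 (y) by 6 mm, fence 66 mm high at its -y end, toothed steel bar (top 55 mm up) along y at x = +46 mm, dark end post 70 mm high at y = +192 to +208 mm. Origin: centre of the underside. The stop is pushed back along its +y. Two glasses stand on it between fence and stop. Turned up to 0.45 rad either way.
- stop (a joint): Position (m) of the aluminium stop along the rail's +y: 0 = nearest the glasses, 0.138 = fully home, its rear against the end post. Starts at 0.004 to 0.055. A ratchet lets it move towards the glasses but blocks it backwards (after at most 14 mm of slack) unless the release is held down; then it slides with about 2 N of friction and stays where left.
- thumb_wall (a point): Point on the front (-y) face of the stop's thumb wall (52 mm wide, 12 mm thick, top edge 106 mm above the counter, 16 mm above this point), just behind the red pad on its +y side; a fingertip pressing the pad can push against it. On the pad's -y side stands the jaw plate, 110 mm high; the pocket between them is 64 mm long, open at both x sides.
- pad (a point): Centre of the top face of the red release pad, 46 mm (rail x) by 56 mm (rail y), 80 mm above the counter when up; it moves down with the pad and along with the stop. It lies 32 mm from the thumb wall's face, in the pocket of the stop.
- release (a joint): How far (m) the red pad is pressed: 0 = up, 0.012 = fully down. A spring pushes it up (2.4 N at the top, 6 N fully down). The ratchet is surely free from 0.008 on; let go, the pad springs up and the ratchet catches again. At the start it may rest up to 0.006 down, on the crest of a tooth.
- glass_a_mid (a point): Tea glass in the rail, next to the fence; stainless holder 62 mm wide at the foot, glass 57 mm wide at the rim, 90 mm tall over all, a small wire handle; loose. Point at its centre, half-way up; z up.
- glass_b_mid (a point): Tea glass in the rail, next to the stop; stainless holder 62 mm wide at the foot, glass 57 mm wide at the rim, 90 mm tall over all, a small wire handle; loose. Point at its centre, half-way up; z up.
- glass_c_mid (a point): Spare tea glass, on the tray; stainless holder 62 mm wide at the foot, glass 57 mm wide at the rim, 90 mm tall over all, a small wire handle; loose. Point at its centre, half-way up; z up.
- sugar_mid (a point): Round glass sugar bowl with steel screw lid, 94 mm wide, 92 mm tall, loose on the tray. Point at its centre, half-way up; z up.
- tray_mid (a point): Round white enamel tray with blue rim, 293 mm across, 16 mm high, loose on the counter to the robot's left. Point at the centre of its upper face, 4 mm above its underside.
- saucers (a point): Turntable to the robot's right, 270 mm across, 30 mm high, turning freely, carrying white saucers up to 53 mm above the counter. This point rides on it above one pile of saucers, 74 mm from its axis.

How it is judged:
On the way, in this order (a step that is already met when the one before it is completed fails the run):
1. the red release is pressed down by the fingers while the stop is still near where it started (value of joint release above 0.008 m and contact force between the fingers and rail above 1 N and value of joint stop below 0.085 m), for 0.1 s.
2. the stop reaches its home position (value of joint stop above 0.132 m), for 0.1 s.
At the end, for the whole second after the job is handed in: The stop is at rest within 6 mm of fully home (joint above 0.132 of 0.138), the release pad is up again, all glasses, sugar bowl and tray are within 20 mm and the saucers within 30 mm of where they began, and glasses and bowl are upright within 0.2 rad (value of joint stop above 0.132 m and value of joint release below 0.004 m and velocity of joint stop between -0.01 and 0.01 m/s and distance of each of glass_a_mid, glass_b_mid, glass_c_mid, sugar_mid, tray_mid from where it was at the start of the episode below 0.02 m and distance of saucers from where it was at the start of the episode below 0.03 m and angle between each of glass_a_mid, glass_b_mid, glass_c_mid, sugar_mid's own z axis and vertical below 0.2 rad); the robot touches nothing.
It fails at once if a tea glass is lifted, carried or shifted by more than 20 mm (distance of any of glass_a_mid, glass_b_mid, glass_c_mid from where it was at the start of the episode above 0.02 m).
It fails at once if the sugar bowl or the tray is lifted, carried or shifted by more than 20 mm (distance of any of sugar_mid, tray_mid from where it was at the start of the episode above 0.02 m).
It fails at once if the turntable is turned so that its saucers move more than 30 mm (distance of saucers from where it was at the start of the episode above 0.03 m).
It fails at once if a tea glass or the sugar bowl tips by more than 0.2 rad (angle between any of glass_a_mid, glass_b_mid, glass_c_mid, sugar_mid's own z axis and vertical above 0.2 rad).
It also fails if it takes over 32 s, if anything falls off the work surface, if the arm or the gripper's body presses on something with over 40 N, if the wrist force passes 120 N, or if a joint passes its speed limit or range.

ROBOT

A 6-joint arm with a two-finger parallel gripper is mounted at the origin on the work surface. World frame = base frame: x ahead of the robot, y to its left, z up, the work surface at z = 0. Lengths are in m, angles in rad, forces in N, time in s.
With the tool pointing down it reaches from about 0.4 to 0.925 m from the base axis. Payload 12.5 kg.
Tool frame: the origin (TCP) lies between the finger pads; the fingertips stand 11 mm ahead of it and the grasp point (between the pads) lies 8 mm behind it; x points along the fingers, z is the direction in which the jaws open and shut, and the axes are right-handed (so a half turn about x gives the same grasp; the last joint's range is limited). The gripper opens to 95 mm and grips with 3 to 60 N. Pads are 20 mm wide; open, the fingers measure 119 mm over their backs; the gripper's body (75 mm by 180 mm) begins 59 mm behind the grasp point.
Start: joints at [-1.348, 0.491, 1.559, -0, 1.092, -0.106], TCP at [0.202, -0.592, 0.226] pointing down, gripper open.
Joint ranges: [-3.1, 3.1], [-0.84, 2.19], [0.05, 2.79], [-1.13, 4.28], [0.06, 2.93], [-2.69, 2.69]. Speed limits (rad/s): [2.22, 2.22, 2.79, 3.14, 3.14, 3.14].

INTERFACE

Orientations are given as a unit quaternion [x, y, z, w].
In Python, from bench import manip gives the robot as it stands. The module is installed in compiled form; this text tells all that it offers.
- The arm moves only by the tool step_arm, never from a script. Its argument "targets" is a list of rows, each a list of 7 numbers: the shift along the tool's x, y, z as a fraction of full scale, then the turn, a rotation vector about the tool's x, y, z as a fraction of full scale, then the opening, from 0 (shut) to 1 (fully open). In form: [[dx, dy, dz, rx, ry, rz, gripper], ...]. A call has 1 to 8 rows; each row shifts and turns the pose as measured when the row begins, along the tool's axes as they then stand; what a row does not reach is not made up. Full scale, the value 1, is 0.04 m for a shift and 0.08 rad for a turn. A row lasts 1/8 s, in which the tool goes at most 62.5 mm and 10.7 degrees, less where a joint would pass 70% of its speed; a pose out of reach is approached as far as the arm can. A call with a number of a shift or a turn outside -1 to 1 is refused whole. A call with a gripper value outside its range is refused whole. The fingers move at their own pace and stop on an object; "grip_force" is the grip in N (left out, the last holds). Time passes only in rows, so rows that do not move let the fingers close. It gives the time, the measured TCP pose, the force and the opening at its end, in the units of the state.
- manip.get_state(): the state, without advancing time (a new reading comes with each control period).
- manip.capture(name): name is "side" or "top"; returns (picture, depth): 480x640x3 uint8, blue, green, red; 480x640 float32, m along the optical axis (not along the pixel's ray), 0 where there is no reading.
- manip.calibration(name): a dict with "fovy" (degrees; the focal length in pixels is half the picture's height over the tangent of half this angle, whatever the lens; pixels are square), "cx", "cy" (the principal point, pixels), "T" (4x4, takes a point from camera to world coordinates). Camera axes: x right, y down, z forward; pixel columns grow to the right and rows downward; lengths in m; the calibration is good to about 2 mm. A picture is of the moment at which its call begins. calibration takes no time and is no camera call.
- manip.close_job(): hands the job in, once; it reports no verdict.
The state is a dict: "t": time; "joints": joint angles; "qvel": joint speeds; "tau": joint torques, N m; "tcp_pos": TCP position; "orientation": TCP orientation; "wrist_force": force on the tool from outside, world axes, zero at the start; "moment": the same for the moment, N m; "gripper_width": finger opening in m.
Only numpy, scipy, OpenCV 4.12 (cv2) and the standard library are available. Lean on these libraries where they do the work, as an engineer would, in place of code of your own. Each camera call takes 0.05 s, during which the arm holds its last target. There are 200 camera calls.

## Working session

There is one attempt and no reset: what is moved stays moved. The work goes in short steps, Python scripts to look and compute and a tool call to move; the robot and the scene stay as the last step left them, time stands still between calls to the robot, and variables do not carry over. Pictures are saved under pics/ and viewed, on a budget of 10 in all, crops included, one or two more only if the job needs it, and the job is handed in when it is done.

Besides the shell and the picture viewer there is one more tool, called in YAML: its name, and indented under it one key for each argument. step_arm: Moves the arm, as the interface text tells. Shift numbers are shares of 0.04 m and turn numbers shares of 0.08 rad, none past 1 either way. Its arguments: {"type":"object","properties":{"targets":{"type":"array"},"grip_force":{"type":"number"}},"required":["targets"]}

```bash
mkdir -p pics
cat > h.py <<'E'
import numpy as np, cv2
from bench import manip
def cloud(name):
    im,d=manip.capture(name); c=manip.calibration(name); f=240/np.tan(np.radians(c["fovy"])/2)
    v,u=np.mgrid[:480,:640]; P=np.stack([(u-c["cx"])/f*d,(v-c["cy"])/f*d,d],-1)
    T=np.array(c["T"]); return im,d,P@T[:3,:3].T+T[:3,3]
E
python3 - <<'E'
from h import *
for n in("top","side"):
    im,d,W=cloud(n); cv2.imwrite(f"pics/{n}0.png",im); np.savez(f"{n}0.npz",im=im,d=d,W=W)
    c=manip.calibration(n); print(n,c["fovy"],c["cx"],c["cy"],np.round(c["T"],3).tolist())
    hsv=cv2.cvtColor(im,cv2.COLOR_BGR2HSV)
    m=((hsv[...,0]<8)|(hsv[...,0]>172))&(hsv[...,1]>150)&(hsv[...,2]>60)&(d>0)
    k,l,s,ce=cv2.connectedComponentsWithStats(m.astype(np.uint8))
    for i in range(1,k):
        if s[i,4]>40: print(s[i],np.round(np.median(W[l==i],0),3),np.round(W[l==i].min(0),3),np.round(W[l==i].max(0),3))
print(manip.get_state())
E
```

```text
top 47.020263703645114 321.88021141383706 247.8895007559905 [[0.023, -0.998, 0.063, 0.441], [-1.0, -0.023, -0.006, 0.016], [0.007, -0.063, -0.998, 1.536], [0.0, 0.0, 0.0, 1.0]]
[305 213  21  20 324] [0.6   0.027 0.074] [ 0.578 -0.     0.005] [0.627 0.054 0.084]
[622 473  18   7  70] [-0.004 -0.743  0.196] [-0.011 -0.77   0.178] [ 0.003 -0.715  0.207]
side 45.440547235261626 316.8392073390469 239.456328754004 [[-0.937, -0.263, 0.229, 0.258], [-0.349, 0.727, -0.591, 0.785], [-0.011, -0.634, -0.773, 1.097], [0.0, 0.0, 0.0, 1.0]]
[ 565   66   73   65 2972] [-0.005 -0.635  0.159] [-0.091 -0.757  0.073] [ 0.075 -0.601  0.247]
[566  71  12  18  93] [ 0.084 -0.688  0.163] [ 0.067 -0.702  0.141] [ 0.101 -0.678  0.184]
[287 236  20  12 203] [0.603 0.023 0.073] [0.579 0.003 0.048] [0.626 0.046 0.079]
{'t': 0.1, 'joints': array([-1.34758922e+00,  4.91467728e-01,  1.55937493e+00,  2.05143970e-05,
        1.09169381e+00, -1.05584104e-01]), 'qvel': array([ 1.69379714e-05, -6.61068058e-04, -1.27501509e-03, -2.38931320e-04,
       -3.73162137e-04, -1.74738063e-03]), 'tau': array([ 3.58853023e-03, -6.13622832e+01, -2.58607131e+01,  6.94348197e-02,
        4.69644251e-02, -4.69667782e-05]), 'tcp_pos': array([ 0.20180379, -0.59131646,  0.22514446]), 'orientation': array([ 0.41165983,  0.57532991, -0.41120686,  0.57483963]), 'wrist_force': array([-0.68444132, -0.22342555, -0.21625924]), 'moment': array([0.00958294, 0.01957898, 0.01858176]), 'gripper_width': 0.09516666550533921}
```

Run:
```python
import cv2
a=cv2.imread("pics/top0.png")[130:330,170:470]; b=cv2.imread("pics/side0.png")[130:330,170:470]
a=cv2.resize(a,None,fx=2.6,fy=1.5*1,interpolation=3) if 0 else cv2.resize(a,(780,520),interpolation=cv2.INTER_CUBIC)
cv2.imwrite("pics/c1.png",a); cv2.imwrite("pics/c2.png",cv2.resize(b,(780,520),interpolation=cv2.INTER_CUBIC))
```

```text
(no output)
```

View pics/top0.png

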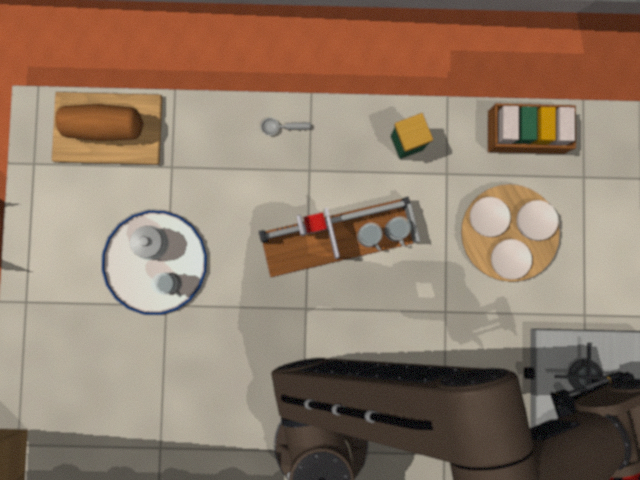

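View pics/c1.png

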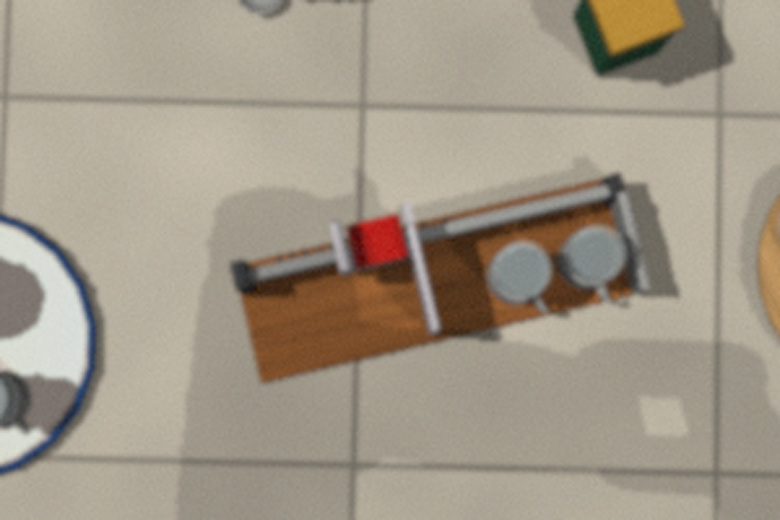

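View pics/c2.png

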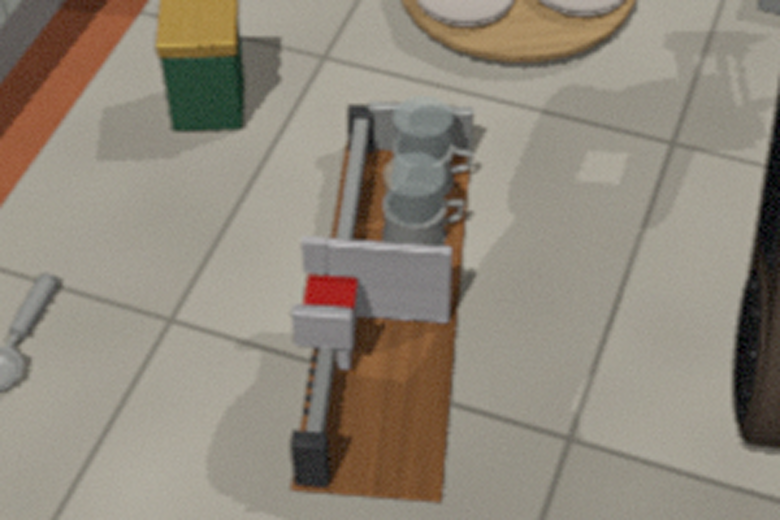

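The top view shows the rail yawed by about +0.24 rad. The red pad is at (315,223), the end post on the left at (265,237), and the fence and glasses on the right. The side view shows the pocket free, with the jaw plate in front of the glasses. Next I'll fit the rail yaw and the pad, wall and post positions.

Run:
```python
from h import *
from scipy.spatial.transform import Rotation as R
S=[np.load(f"{n}0.npz") for n in("top","side")]
for z in S:
    W,im,d=z["W"],z["im"],z["d"]; hsv=cv2.cvtColor(im,cv2.COLOR_BGR2HSV)
    box=(W[...,0]>.42)&(W[...,0]<.75)&(W[...,1]>-.28)&(W[...,1]<.27)&(d>0)
    # wood base: z near 6mm, saturated brown
    m=box&(abs(W[...,2]-.006)<.006)&(hsv[...,1]>110)&(hsv[...,0]>5)&(hsv[...,0]<20)
    print("wood",m.sum(),np.round(cv2.minAreaRect((W[m][:,:2]*1000).astype(np.float32)),1) if 0 else cv2.minAreaRect((W[m][:,:2]*1000).astype(np.float32)))
    red=box&((hsv[...,0]<6)|(hsv[...,0]>174))&(hsv[...,1]>180)&(abs(W[...,2]-.077)<.012)
    red=cv2.erode(red.astype(np.uint8),np.ones((3,3)))>0
    print("red",red.sum(),W[red].mean(0).round(4),np.median(W[red],0).round(4), W[red].std(0).round(4))
    b=box&(abs(W[...,2]-.055)<.007)&(hsv[...,1]<70)&(W[...,0]>.55)
    b2=W[b]; c=W[red].mean(0)[:2]
    th=.235
    for _ in range(3):
        u=np.array([-np.sin(th),np.cos(th)]);x=np.array([np.cos(th),np.sin(th)])
        px=(b2[:,:2]-c)@x; py=(b2[:,:2]-c)@u; k=(abs(px)<.015)&(abs(py)>.05)
        p=np.polyfit(py[k],px[k],1); th-=p[0]
    print("bar",k.sum(),"yaw",th,"offset",p[1])
    u=np.array([-np.sin(th),np.cos(th)]);x=np.array([np.cos(th),np.sin(th)])
    Q=(W[...,:2]-c)
    qx,qy,h=Q@x,Q@u,W[...,2]
    for lo in np.arange(-.09,.22,.008):
        s=box&(abs(qx)<.018)&(qy>=lo)&(qy<lo+.008)
        if s.sum(): print(f"{lo:.3f}:{np.percentile(h[s],90):.3f}",end="  ")
    print()
s=manip.get_state(); print(R.from_quat(s["orientation"]).as_matrix().round(3))
```

```text
wood 3651 ((568.5844116210938, -32.308135986328125), (127.22615814208984, 406.5260314941406), 14.658967971801758)
red 212 [0.6007 0.0277 0.0745] [0.6004 0.0275 0.0745] [0.0103 0.0123 0.0035]
bar 499 yaw 0.26038213087478346 offset 0.0001000378992455503
-0.090:0.058  -0.082:0.057  -0.074:0.055  -0.066:0.057  -0.058:0.057  -0.050:0.056  -0.042:0.113  -0.034:0.112  -0.026:0.079  -0.018:0.079  -0.010:0.078  -0.002:0.079  0.006:0.079  0.014:0.078  0.022:0.078  0.030:0.108  0.038:0.109  0.046:0.057  0.054:0.059  0.062:0.057  0.070:0.057  0.078:0.056  0.086:0.055  0.094:0.056  0.102:0.057  0.110:0.056  0.118:0.057  0.126:0.057  0.134:0.071  0.142:0.075  0.150:0.071  0.158:0.004  0.166:0.007  0.174:0.004  0.182:0.003  0.190:0.004  0.198:0.005  0.206:0.005  0.214:0.004  
wood 3394 ((566.9475708007812, -26.924545288085938), (126.78148651123047, 412.06585693359375), 14.712273597717285)
red 127 [0.6024 0.024  0.0736] [0.6024 0.0242 0.0737] [0.0102 0.0076 0.0023]
bar 550 yaw 0.2555008976349245 offset 0.00016470645815615633
-0.090:0.056  -0.082:0.055  -0.042:0.046  -0.034:0.110  -0.026:0.108  -0.018:0.075  -0.010:0.076  -0.002:0.077  0.006:0.076  0.014:0.077  0.022:0.008  0.030:0.007  0.038:0.106  0.046:0.105  0.054:0.101  0.062:0.055  0.070:0.056  0.078:0.057  0.086:0.056  0.094:0.056  0.102:0.056  0.110:0.056  0.118:0.056  0.126:0.057  0.134:0.058  0.142:0.070  0.150:0.072  0.158:0.068  0.166:0.002  0.174:0.002  0.182:0.002  0.190:0.004  0.198:0.002  0.206:0.002  0.214:0.001  
[[-0.     0.946  0.323]
 [ 0.001  0.323 -0.946]
 [-1.     0.    -0.001]]
```

Both cameras agree on these values:

| Quantity | Value |
|---|---|
| Rail yaw | 0.256 rad (wood outline 14.7°) |
| Pad centre | ≈ (0.601, 0.026), top z ≈ 0.077 |
| Pocket | ±32 mm |
| Travel left to the post | ≈ 93 mm, so stop ≈ 0.045 |

I'll turn by 0.073 rad about tool x, so tool y becomes rail x and tool z becomes −rail y.

step_arm:
  targets:
    - [0,0,0,0.9,0,0,0]
    - [0,0.9,-0.85,0,0,0,0]
    - [0,0.9,-0.85,0,0,0,0]
    - [0,0.9,-0.85,0,0,0,0]
    - [0,0.9,-0.85,0,0,0,0]
    - [0,0.9,-0.85,0,0,0,0]
    - [0,0.9,-0.85,0,0,0,0]
    - [0,0.9,-0.85,0,0,0,0]
  grip_force: 20

```text
t: 1.1
tcp_pos: [0.3889, -0.2905, 0.2231]
orientation: [0.435, 0.56, -0.433, 0.557]
wrist_force: [0.8, -0.7, 0.5]
gripper_width: 0.0204
```

step_arm:
  targets:
    - [0,0.9,-0.8,0,0,0,0]
    - [0,0.9,-0.8,0,0,0,0]
    - [0,0.9,-0.8,0,0,0,0]
    - [0,0.9,-0.8,0,0,0,0]
    - [0,0.9,-0.8,0,0,0,0]
    - [0,0.9,-0.8,0,0,0,0]
    - [0,0.9,-0.8,0,0,0,0]
    - [0,0,0,0,0,0,0]

```text
t: 2.1
tcp_pos: [0.5835, 0.0018, 0.2225]
orientation: [0.434, 0.561, -0.433, 0.557]
wrist_force: [0.2, 0.5, -0.4]
gripper_width: 0.0006
```

```bash
cat >> h.py <<'E'
from scipy.spatial.transform import Rotation as R
def go(x,y,z):
    s=manip.get_state(); M=R.from_quat(s["orientation"]).as_matrix()
    D=np.eye(3); c,n=np.cos(.256),np.sin(.256); D=np.array([[0,c,n],[0,n,-c],[-1,0,0]])
    print("tcp",s["tcp_pos"].round(4),"F",s["wrist_force"].round(1),"w",s["gripper_width"],
     "shift",(M.T@(np.array([x,y,z])-s["tcp_pos"])/.04).round(2),"turn",(R.from_matrix(M.T@D).as_rotvec()/.08).round(2))
E
python3 -c "
from h import *
go(.599,.034,.15)"
```

```text
tcp [0.5835 0.0018 0.2225] F [ 0.2  0.5 -0.4] w 0.0005972634106526464 shift [ 1.82  0.58 -0.67] turn [-0.05 -0.08  0.03]
```

step_arm:
  targets:
    - [0,0.6,-0.7,0,-0.1,0,0]
    - [0.7,0,0,0,0,0,0]
    - [0.7,0,0,0,0,0,0]
    - [0.4,0,0,0,0,0,0]
    - [0,0,0,0,0,0,0]

```text
t: 2.72
tcp_pos: [0.5986, 0.0331, 0.1483]
orientation: [0.432, 0.559, -0.435, 0.558]
wrist_force: [0.4, 0.1, 0.3]
gripper_width: 0.0005
```

```bash
python3 -c "
from h import *
go(.599,.034,.082)
im,d,W=cloud('side'); cv2.imwrite('pics/s1.png',cv2.resize(im[130:330,170:470],(780,520),interpolation=2))"
```

```text
tcp [0.5986 0.0331 0.1483] F [0.4 0.1 0.3] w 0.0005143953887043551 shift [ 1.66  0.02 -0.02] turn [-0.06  0.03  0.06]
```

View pics/s1.png

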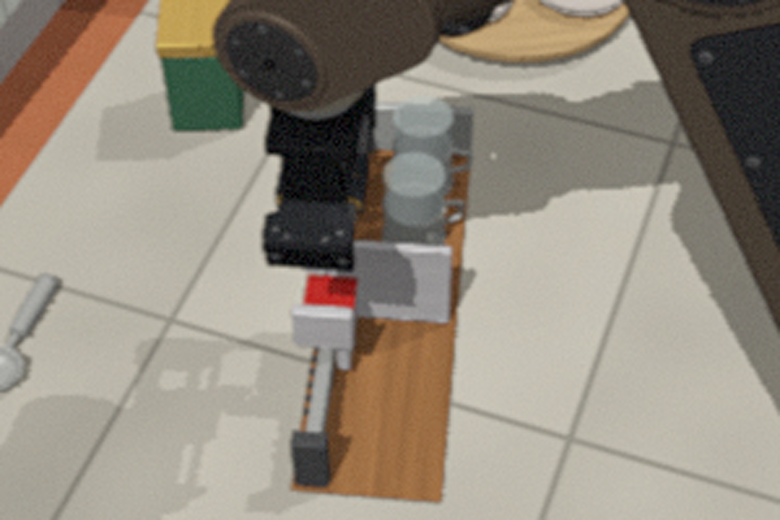

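The gripper hangs over the pocket; its body hides the fingertips from this camera, and the pad is still visible at crop (330,290). The pose numbers match the target, so I'll descend gently and press.

step_arm:
  targets:
    - [0.7,0,0,0,0,0,0]
    - [0.6,0,0,0,0,0,0]
    - [0.2,0,0,0,0,0,0]
    - [0.15,0,0,0,0,0,0]

```text
t: 3.28
tcp_pos: [0.6014, 0.0318, 0.0865]
orientation: [0.434, 0.556, -0.434, 0.561]
wrist_force: [0.1, 0.4, 0.3]
gripper_width: 0.0006
```

step_arm:
  targets:
    - [0.15,0,0,0,0,0,0]
    - [0.15,0,0,0,0,0,0]

```text
t: 3.52
tcp_pos: [0.6028, 0.0316, 0.0778]
orientation: [0.435, 0.555, -0.433, 0.562]
wrist_force: [-13.3, -1.4, 58.9]
gripper_width: 0.0005
```

Bottomed out with 59 N, so I'll ease off a little.

step_arm:
  targets:
    - [-0.03,0,0,0,0,0,0]

```text
t: 3.65
tcp_pos: [0.6026, 0.0315, 0.0805]
orientation: [0.435, 0.555, -0.433, 0.562]
wrist_force: [-3.1, -0.2, 4.7]
gripper_width: 0.0007
```

```bash
python3 -c "
from h import *
go(.599,.034,.079)"
```

```text
tcp [0.6026 0.0315 0.0805] F [-3.1 -0.2  4.7] w 0.0007452479585664219 shift [ 0.04 -0.07 -0.08] turn [-0.07  0.09 -0.11]
```

step_arm:
  targets:
    - [0.03,0,0,0,0.05,-0.05,0]
    - [0,0,0,0,0,0,0]

```text
t: 3.9
tcp_pos: [0.6027, 0.0314, 0.0812]
orientation: [0.435, 0.556, -0.433, 0.561]
wrist_force: [-2.8, 0.8, 4.9]
gripper_width: 0.0005
```

step_arm:
  targets:
    - [0.05,0,0,0,0,0,0]
    - [0.05,0,0,0,0,0,0]

```text
t: 4.15
tcp_pos: [0.6029, 0.0315, 0.079]
orientation: [0.435, 0.556, -0.432, 0.561]
wrist_force: [-4.7, 1.0, 15.5]
gripper_width: 0.0005
```

Fully down with about 15 N. Now I'll push while holding it.

step_arm:
  targets:
    - [0.025,0,-0.2,0,0,0,0]
    - [0.025,0,-0.2,0,0,0,0]
    - [0.025,0,-0.2,0,0,0,0]

```text
t: 4.53
tcp_pos: [0.597, 0.0535, 0.0791]
orientation: [0.435, 0.555, -0.432, 0.562]
wrist_force: [-4.7, -3.9, 9.4]
gripper_width: 0.0004
```

step_arm:
  targets:
    - [0.025,0,-0.2,0,0,0,0]
    - [0.025,0,-0.2,0,0,0,0]
    - [0.03,0,-0.2,0,0,0,0]
    - [0.03,0,-0.2,0,0,0,0]

```text
t: 5.03
tcp_pos: [0.5891, 0.0836, 0.0791]
orientation: [0.434, 0.554, -0.432, 0.564]
wrist_force: [-4.3, -4.3, 12.3]
gripper_width: 0.0006
```

```bash
python3 -c "
from h import *
go(.576,.12,.079)
im,d,W=cloud('side'); cv2.imwrite('pics/s2.png',cv2.resize(im[130:330,170:470],(780,520),interpolation=2))"
```

```text
tcp [0.5891 0.0836 0.0791] F [-4.3 -4.3 12.3] w 0.0005557784378959899 shift [-0.01 -0.09 -0.96] turn [-0.05  0.12 -0.14]
```

View pics/s2.png

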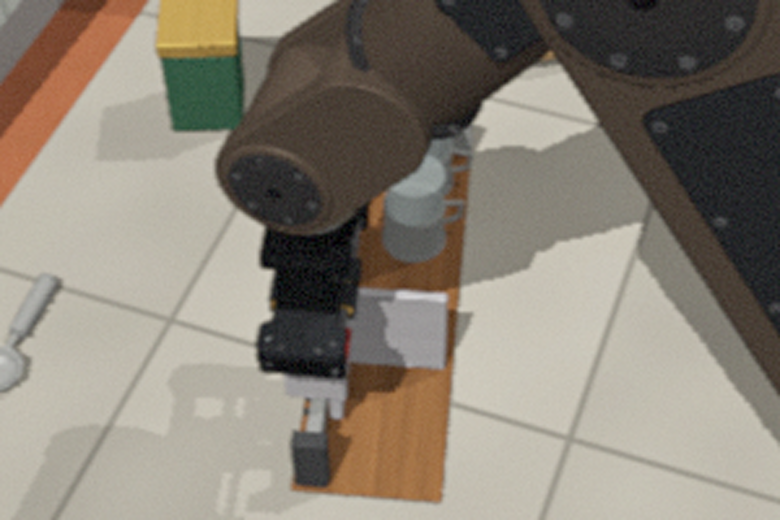

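The jaw plate has moved away from glass b and is sliding freely towards the post. I'll continue.

step_arm:
  targets:
    - [0.028,-0.04,-0.2,0,0,-0.1,0]
    - [0.028,-0.04,-0.2,0,0,-0.1,0]
    - [0.028,0,-0.2,0,0.1,0,0]
    - [0.028,0,-0.2,0,0,0,0]
    - [0.028,0,-0.15,0,0,0,0]

```text
t: 5.7
tcp_pos: [0.5798, 0.1199, 0.0791]
orientation: [0.433, 0.556, -0.433, 0.562]
wrist_force: [-5.6, -2.9, 11.4]
gripper_width: 0.0007
```

step_arm:
  targets:
    - [0.028,0,-0.12,0,0,0,0]
    - [0.028,0,-0.12,0,0,0,0]

```text
t: 5.95
tcp_pos: [0.5788, 0.1287, 0.0792]
orientation: [0.434, 0.555, -0.432, 0.564]
wrist_force: [0.2, -3.8, 5.9]
gripper_width: 0.0002
```

step_arm:
  targets:
    - [0.04,-0.03,-0.12,0,0,0,0]
    - [0.035,0,-0.12,0,0,0,0]

```text
t: 6.2
tcp_pos: [0.5778, 0.1366, 0.0791]
orientation: [0.435, 0.553, -0.43, 0.566]
wrist_force: [-0.5, -5.9, 9.3]
gripper_width: 0.0006
```

step_arm:
  targets:
    - [0.04,-0.05,-0.15,0,0,0,0]
    - [0.035,0,-0.15,0,0,0,0]

```text
t: 6.45
tcp_pos: [0.5758, 0.1434, 0.0791]
orientation: [0.434, 0.55, -0.43, 0.57]
wrist_force: [2.8, -61.7, 13.5]
gripper_width: 0.0003
```

Run:
```python
from h import *
go(.572,.14,.079)
im,d,W=cloud('side'); cv2.imwrite('pics/s3.png',cv2.resize(im[180:330,220:420],(780,585),interpolation=2))
```

```text
tcp [0.5758 0.1434 0.0791] F [  2.8 -61.7  13.5] w 0.0002927706232724631 shift [ 0.   -0.11  0.06] turn [ 0.02  0.24 -0.28]
```

View pics/s3.png

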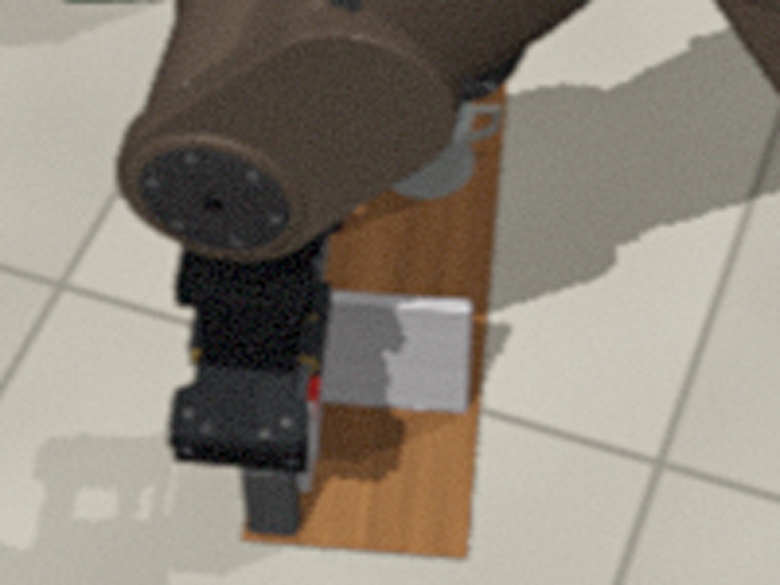

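The 62 N hard stop along the rail shows the stop against the post. I'll relax the push, lift straight up without dragging the pad, then come clear.

step_arm:
  targets:
    - [0.02,0,0,0,0,0,0]
    - [-0.2,0,0.0,0,0,0,0]
    - [-0.3,0,0.03,0,0,0,0]
    - [-0.6,0,0.05,0,0,0,0]
    - [-0.8,0,0,0,0,0,0]
    - [-1,0,0,0,0,0,0]
    - [-1,0,0,0,0,0,0]
    - [0,0,0,0,0,0,0]

```text
t: 7.5
tcp_pos: [0.5729, 0.142, 0.2452]
orientation: [0.435, 0.548, -0.428, 0.572]
wrist_force: [-0.4, -0.1, 0.1]
gripper_width: 0.0002
```

step_arm:
  targets:
    - [-0.5,-0.9,0,0,0,0,0]
    - [-0.5,-0.9,0,0,0,0,0]
    - [0,-0.9,0,0,0,0,0]
    - [0,0,0,0,0,0,0]
    - [0,0,0,0,0,0,0]

```text
t: 8.12
tcp_pos: [0.4636, 0.1148, 0.2816]
orientation: [0.434, 0.549, -0.428, 0.572]
wrist_force: [0.8, -0.3, 0.3]
gripper_width: 0.0007
```

Run:
```python
from h import *
th=.256;u=np.array([-np.sin(th),np.cos(th)]);x=np.array([np.cos(th),np.sin(th)]);c=np.array([.601,.0265])
for n in("side","top"):
    im,d,W=cloud(n); cv2.imwrite(f'pics/{n}4.png',im)
    Q=W[...,:2]-c; qx,qy,h=Q@x,Q@u,W[...,2]
    for lo in np.arange(.03,.18,.006):
        s=(d>0)&(abs(qx)<.018)&(qy>=lo)&(qy<lo+.006)&(h<.13)
        if s.sum(): print(f"{lo:.3f}:{np.percentile(h[s],90):.3f}",end="  ")
    print()
a=cv2.imread("pics/side4.png")[100:330,150:450]; cv2.imwrite("pics/c4.png",cv2.resize(a,(780,598),interpolation=2))
print(manip.get_state()["wrist_force"])
```

```text
0.054:0.108  0.060:0.109  0.066:0.108  0.072:0.081  0.078:0.082  0.084:0.082  0.090:0.083  0.096:0.081  0.102:0.081  0.108:0.082  0.114:0.082  0.120:0.007  0.126:0.104  0.132:0.107  0.138:0.104  0.144:0.097  0.150:0.071  0.156:0.066  0.162:0.007  0.168:0.002  0.174:0.002  
0.030:0.060  0.036:0.056  0.042:0.057  0.048:0.057  0.054:0.113  0.060:0.111  0.066:0.081  0.072:0.084  0.078:0.085  0.084:0.084  0.090:0.083  0.096:0.086  0.102:0.083  0.108:0.084  0.114:0.083  0.120:0.082  0.126:0.110  0.132:0.110  0.138:0.075  0.144:0.075  0.150:0.073  0.156:0.008  0.162:0.004  0.168:0.003  0.174:0.004  
[ 0.21808149 -0.45298857 -0.36591877]
```

View pics/c4.png

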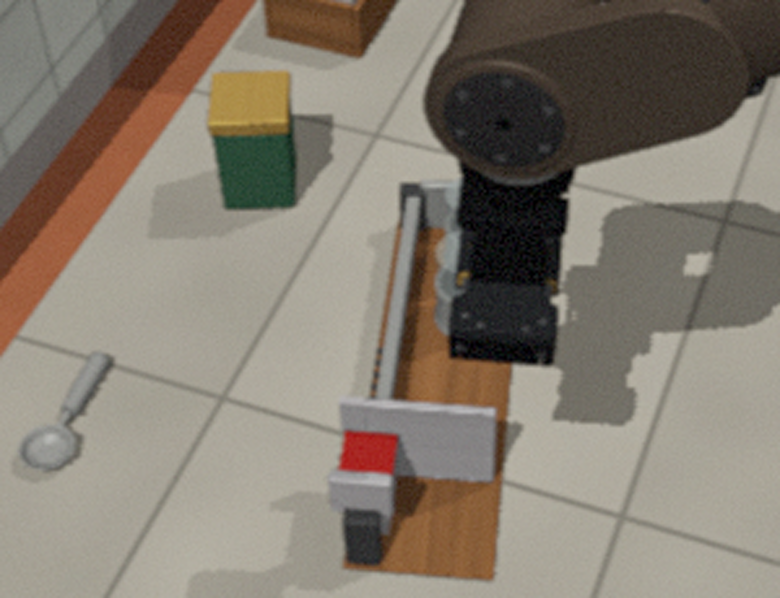

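View pics/top4.png

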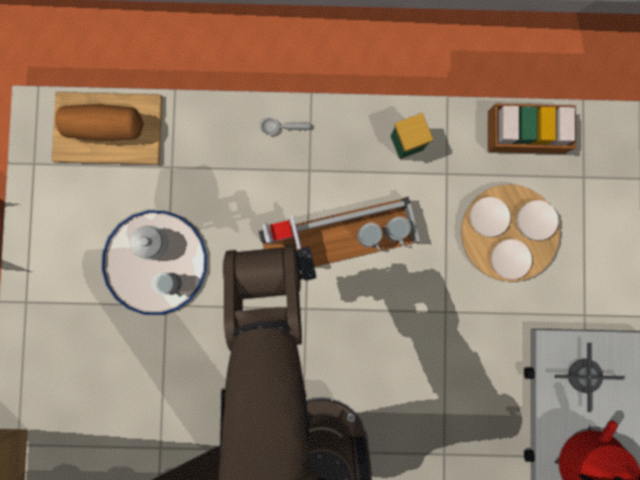

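```bash
python3 -c "
from bench import manip
print(manip.close_job(), manip.get_state()['t'])"
```

```text
the job is handed in; nothing more can be done
the job is handed in; nothing more can be done
```

The stop is pushed home against the end post, and I handed the job in after about 8 s of robot time. Closed fingertips pressed the red pad fully down and kept it pressed while the stop slid back about 96 mm. The arm then lifted straight off and moved clear.

What the last checks showed:
- **Stop home:** pushing ended in a hard stop of about 62 N. In the last top camera depth there is no gap between the thumb wall and the post.
- **Pad up again:** its top is about 81–84 mm above the counter in the depth images, against 80 mm nominal. The thumb wall read about 2–4 mm high in the same images.
- **Everything else in place:** in the top picture the glasses, sugar bowl, tray and saucers are at the same pixels as at the start.
- **Robot clear:** the wrist force reads about zero.

Two forces went higher than I intended, both well under the 120 N wrist limit. The first press spiked to 59 N before I eased it off, and the hard stop at the post reached 62 N.

I had no direct reading of the stop or release joints. The start position of about 0.045 m and the home position are inferred from the camera measurements and the forces.

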